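# Hold the warming-box lid for a chestnut portion

### The arm

A 6-joint arm with a two-finger parallel gripper is mounted at the origin on the work surface. World frame = base frame: x ahead of the robot, y to its left, z up, the work surface at z = 0. Lengths are in m, angles in rad, forces in N, time in s.
With the tool pointing down it reaches from about 0.275 to 0.75 m from the base axis. Payload 10.2 kg.
Tool frame: the origin (TCP) lies between the finger pads; the fingertips stand tcp_to_tips ahead of it and the grasp point (between the pads) lies 6 mm ahead of it (tcp_to_tips is the distance from the TCP to the fingertips, in m); z points along the fingers, y is the direction in which the jaws open and shut (so a half turn about z gives the same grasp; the last joint's range is limited). The gripper opens to 85 mm and grips with 20 to 120 N. Pads are 22 mm wide; open, the fingers measure 114 mm over their backs; the gripper's body (76 mm by 85 mm) begins 54 mm behind the grasp point. The pads swing forward as they close: fully open they stand 13 mm farther back than shut.
Start: joints at [-1.33, 0.313, 1.498, -0, 1.331, -0.223], TCP at [0.235, -0.47, 0.256] pointing down, gripper open.
Joint ranges: [-2.94, 2.94], [-0.97, 2.17], [0.19, 2.56], [-1.23, 4.37], [0.02, 3.11], [-2.88, 2.88]. Speed limits (rad/s): [2.39, 2.39, 3.01, 3.14, 3.14, 3.14].

### API

Orientations are given as a unit quaternion [x, y, z, w].
In Python, from plant import * gives the robot as it stands.
- The arm moves only by the shell command python3 -m crank 'ROWS' [OPENING]. ROWS is JSON, one flat list of numbers, 4 for each row, row after row: the shift along the tool's x, y, z in mm, then the turn about the tool's z in degrees. A call has 1 to 12 rows; each row shifts and turns the pose as measured when the row begins, along the tool's axes as they then stand; what a row does not reach is not made up. A row lasts 1/10 s, in which the tool goes at most 50 mm and 8.59 degrees, less where a joint would pass 70% of its speed; a pose out of reach is approached as far as the arm can. A call with a gripper value outside its range is refused whole. OPENING is the opening, from 0 (shut) to 1 (fully open), set as the call begins (- or left out, the last holds). The fingers move at their own pace and stop on an object; the grip force is fixed at half the most. Time passes only in rows, so rows that do not move let the fingers close. It gives the time, the measured TCP pose, the force and the opening at its end, in the units of the state.
- get_state(): the state, without advancing time (a new reading comes with each control period).
- read_camera(name): name is "scene" or "top" or "wrist"; returns a dict with "pixels" (400x640x3 uint8, red, green, blue), "z_map" (400x640 float32, m along the optical axis (not along the pixel's ray), 0 where there is no reading), "fov_y" (degrees; the focal length in pixels is half the picture's height over the tangent of half this angle, whatever the lens; pixels are square), "cx", "cy" (the principal point, pixels), "dist_coeffs" ([k1, k2, p1, p2, k3] as OpenCV has them; the pictures are not rectified), "R" (3x3) and "t" (3): a world point X has camera coordinates R X + t. Camera axes: x right, y down, z forward; pixel columns grow to the right and rows downward; lengths in m; the calibration is good to about 2 mm. A picture is of the moment at which its call begins.
- finish_job(): hands the job in, once; it reports no verdict.
Trained networks look in a picture, given as the dict that the camera call returned (one of the last four; its "shot" number tells which), for a name from the list of things; names that differ only in an ending like _2 or _b are one class to them, and where a whole thing is asked for, a point or a joint stands for the part that bears it (a point fixed in the world has none). Each returns a list of dicts, best first, with "score" (0 to 1); they miss things now and then, are a little off and sometimes report something else, mostly with a low value. They report only what shows in the picture. A call takes as long as a camera call.
- masks_of(label, picture): "mask" (400x640 bool, what is visible of it) and "location" ([column, row] in pixels, amid what is visible of it).
The state is a dict: "time_s": time; "joint_pos": joint angles; "joint_velocities": joint speeds; "effort": joint torques, N m; "eef_pos": TCP position; "ee_rot": TCP orientation; "wrist_force": force on the tool from outside, world axes, zero at the start; "wrist_torque": the same for the moment, N m; "opening": finger opening in m.
Only numpy, scipy, OpenCV 4.12 (cv2) and the standard library are available. Lean on these libraries where they do the work, as an engineer would, in place of code of your own. Each camera call takes 0.05 s, during which the arm holds its last target.

### The job

On the chestnut cart, slide the carrier (by its black post) until the round crumb cup is centred under the end of the warming box's spout and let it stand there for two full seconds while crumbs drop out, then slide it on until the square serving tub is centred under the spout and let go of it. Only then lift the lid of the warming box to 50 degrees from closed and finish while still holding it there: it falls shut by itself, and the seller is about to rake a portion out. Leave the other things on the counter where they are.

Things in the scene. Friction and masses are not known exactly. Their poses are not given: they have to be found in the camera images.
- station: fixed station on a 290 x 520 x 6 mm steel plate. Origin on the counter; x away from the robot, y to its left, z up, yaw within 0.25 rad. Aluminium warming box 160 x 220 mm, 120 mm tall, centred at x +30, y +130 mm, lid on top. From its right side a trough 45 mm wide runs 140 mm to the right, to a vertical pipe 40 mm across, 83 to 119 mm above the counter; all of it below 125 mm. Beneath it, the carrier on crossed slides.
- spout_outlet (a point): centre of the lower end of the spout's vertical pipe, 83 mm above the counter (fixed to the station at x +30, y -120 mm)
- round_cup (a point): centre of the mouth of the round white paper crumb cup, 72 mm across, 45 mm tall, rim 75 mm above the counter, fixed on the carrier plate (160 x 160 mm)
- square_tub (a point): centre of the mouth of the square white paper serving tub, 70 x 70 mm, 45 mm tall, rim 75 mm above the counter, fixed on the carrier; in the station's axes it lies +80 mm in x and -80 mm in y from the round cup
- post_top (a point): top centre of the black upright post on the carrier by which it is pushed and pulled: 22 mm in diameter, from 30 to 130 mm above the counter; in the station's axes it lies -20 mm in x, -100 mm in y from the round cup and -100 mm in x, -20 mm in y from the square tub
- saddle (a joint): carrier travel along the station's +x (m), 0 to 0.11; friction about 1.5 N, stays where it is left; the round cup is under the spout at 0.095, the square tub at 0.015
- carrier (a joint): carrier travel along the station's +y (m), 0 to 0.11; friction about 1.5 N, stays where it is left; the round cup is under the spout at 0.015, the square tub at 0.095
- lid (a joint): opening angle of the lid (rad), 0 closed, stop at 1.45; 50 degrees is 0.873. The hinge runs along the station's y on the box's far edge and is free: the lid (about 0.45 kg) falls shut from any angle
- lid_bar (a point): middle of the black round bar by which the lid is lifted: 12 mm in diameter, 100 mm clear between its two arms, along the station's y, 124 mm above the counter when closed, 210 mm from the hinge axis and 50 mm clear of the box's front (robot) face, with nothing under it but the base plate
- lid_hinge (a point): point on the lid's hinge axis, level with the middle of the bar: as the lid opens, the bar's centre goes up and away from the robot on an arc of 210 mm about it
- weight_large: steel balance weight with a knob, 44 mm across, 58 mm tall; loose bystander in front of the station; origin at the centre of its underside
- weight_small: the same shape, 33 mm across, 44 mm tall; loose bystander beyond the station; origin at the centre of its underside
- salt_shaker: glass jar with a steel cap, 44 mm across, 85 mm tall; loose bystander beyond the station; origin at the centre of its underside
- mug: off-white mug, 80 mm across, 85 mm tall; loose bystander on the right; origin at the centre of its underside
- cone_stack: upturned stack of white paper cones, 72 mm across, 142 mm tall; loose bystander on the right; origin at the centre of its underside
- tongs: steel tongs lying flat, 225 mm long, 16 mm tall; loose bystander on the left; origin at the centre of its underside
- chestnut: one chestnut, 34 mm across, 27 mm tall; loose bystander in front of the station; origin at the centre of its underside

How it is judged:
On the way, in this order (a step that is already met when the one before it is completed fails the run):
1. the round cup stands centred (within 10 mm) under the spout for a second and a half (horizontal distance between round_cup and spout_outlet below 0.01 m and velocity of joint saddle between -0.01 and 0.01 m/s and velocity of joint carrier between -0.01 and 0.01 m/s and value of joint lid below 0.1 rad), for 1.5 s.
2. the square tub is centred (within 10 mm) under the spout and the post let go, lid still closed (horizontal distance between square_tub and spout_outlet below 0.01 m and value of joint lid below 0.1 rad and contact force between the fingers and carrier below 0.2 N), for 0.2 s.
At the end, for the whole second after the job is handed in: The lid is held still by the robot at 50 degrees from closed (44 to 56), the robot pressing on it with at least 0.5 N, and the square tub is centred within 10 mm under the spout; the loose bystanders are within 30 mm of where they were (distance of each of weight_large, weight_small, salt_shaker, mug, cone_stack, tongs, chestnut from where it was at the start of the episode below 0.03 m and horizontal distance between square_tub and spout_outlet below 0.01 m and value of joint lid between 0.768 and 0.977 rad and velocity of joint lid between -0.05 and 0.05 rad/s and contact force between any of the fingers, the arm and lid above 0.5 N); the arm keeps its last pose, push and grip.
It fails at once if the lid is raised (more than 0.15 rad) while the square tub is not under the spout (value of joint lid above 0.15 rad and horizontal distance between square_tub and spout_outlet above 0.012 m).
It fails at once if a loose bystander is moved more than 30 mm (distance of any of weight_large, weight_small, salt_shaker, mug, cone_stack, tongs, chestnut from where it was at the start of the episode above 0.03 m).
It also fails if it takes over 53 s, if anything falls off the work surface, if the arm or the gripper's body presses on something with over 40 N, if the wrist force passes 120 N, or if a joint passes its speed limit or range.

## Working session

There is one attempt and no reset: what is moved stays moved. The work goes in short steps, Python scripts to look and compute and a shell command to move; the robot and the scene stay as the last step left them, time stands still between calls to the robot, and variables do not carry over. Pictures are saved under pics/ and viewed, and the job is handed in when it is done.

```bash
mkdir -p pics; ls
cat > h.py <<'E'
from plant import *
import numpy as np, cv2
def K(p):
    f=200/np.tan(np.radians(p["fov_y"]/2)); return np.array([[f,0,p["cx"]],[0,f,p["cy"]],[0,0,1]])
def cloud(p):
    v,u=np.mgrid[0:400,0:640]
    pts=np.stack([u,v],-1).reshape(-1,1,2).astype(np.float64)
    n=cv2.undistortPoints(pts,K(p),np.array(p["dist_coeffs"])).reshape(400,640,2)
    z=p["z_map"]; c=np.dstack([n*z[...,None],z])
    w=(c-np.array(p["t"]))@np.array(p["R"]); w[z==0]=np.nan
    return w
def proj(p,X):
    R=np.array(p["R"]);return cv2.projectPoints(np.atleast_2d(X).astype(float),cv2.Rodrigues(R)[0],np.array(p["t"],float),K(p),np.array(p["dist_coeffs"]))[0].reshape(-1,2)
def ray(p,uv,z):
    n=cv2.undistortPoints(np.array([[uv]],float),K(p),np.array(p["dist_coeffs"])).ravel()
    R=np.array(p["R"]);t=np.array(p["t"]);d=R.T@np.array([n[0],n[1],1]);o=-R.T@t
    return o+d*(z-o[2])/d[2]
def save(p,n): cv2.imwrite("pics/"+n,p["pixels"][...,::-1])
E
python3 - <<'E'
from h import *
s=get_state();print(s)
for c in ["scene","top"]:
    p=read_camera(c); save(p,c+"0.png"); print(c,p["fov_y"],p["dist_coeffs"],-np.array(p["R"]).T@p["t"])
    w=cloud(p)
    for l in ["post_top","round_cup","square_tub","lid_bar","lid","station","weight_large","chestnut","mug","cone_stack","tongs","weight_small","salt_shaker"]:
        for m in masks_of(l,p)[:2]:
            q=w[m["mask"]]; print(l,round(m["score"],2),np.round(m["location"]),m["mask"].sum(),np.nanmedian(q,0).round(3),np.nanmax(q[:,2]).round(3))
E
```

```text
pics
{'time_s': 0.0, 'joint_pos': array([-1.33044026e+00,  3.13461218e-01,  1.49844180e+00, -1.10362267e-05,
        1.33098266e+00, -2.23408041e-01]), 'joint_velocities': array([ 5.96044191e-04,  3.34810053e-05,  3.66035945e-04, -8.85678142e-05,
       -1.68016059e-03,  4.78444820e-04]), 'effort': array([-1.19742592e-03, -4.12259495e+01, -2.59749860e+01, -3.01892960e-04,
        4.04890714e-03,  2.88030753e-05]), 'eef_pos': array([ 0.23477044, -0.46933313,  0.25572754]), 'ee_rot': array([ 9.73235100e-01,  2.29810840e-01, -1.08376258e-05, -6.46441648e-04]), 'wrist_force': array([0.75614737, 0.08937763, 0.27162073]), 'wrist_torque': array([-0.00713676, -0.00562283,  0.0245    ]), 'opening': 0.08566056433844117}
scene 55.889344461513886 [0.00141793 0.         0.         0.         0.        ] [1.34397164 0.2961342  0.84170563]
post_top 0.7 [281. 206.] 1580 [ 0.576 -0.114  0.04 ] 0.134
square_tub 0.62 [279. 202.] 1623 [ 0.573 -0.115  0.038] 0.134
lid_bar 0.7 [360. 217.] 3826 [0.632 0.16  0.128] 0.134
lid_bar 0.54 [331. 185.] 34 [0.43  0.011 0.021] 0.029
lid 0.61 [363. 212.] 3905 [0.631 
[... 918 characters left out ...]
[ 0.533 -0.109  0.032] 0.137
lid_bar 0.91 [270. 189.] 3706 [0.621 0.155 0.128] 0.137
lid 0.8 [270. 191.] 3661 [0.62  0.154 0.128] 0.137
lid 0.42 [172. 252.] 610 [0.421 0.512 0.008] 0.023
station 0.57 [311. 204.] 12257 [0.588 0.021 0.027] 0.137
weight_large 0.66 [297. 253.] 97 [0.424 0.082 0.053] 0.063
chestnut 0.46 [315. 251.] 68 [0.423 0.015 0.022] 0.031
mug 0.7 [463. 244.] 715 [ 0.449 -0.49   0.036] 0.09
cone_stack 0.71 [458. 192.] 414 [ 0.63  -0.469  0.055] 0.143
tongs 0.86 [172. 244.] 294 [0.445 0.513 0.01 ] 0.023
tongs 0.49 [354. 219.] 2017 [ 0.536 -0.108  0.032] 0.137
weight_small 0.38 [272. 142.] 78 [0.812 0.161 0.026] 0.05
salt_shaker 0.51 [323. 146.] 172 [ 0.786 -0.02   0.081] 0.092
```

Run:
```python
import cv2
a=cv2.imread("pics/top0.png")[120:290,220:420];cv2.imwrite("pics/topc.png",cv2.resize(a,(706,600),interpolation=cv2.INTER_CUBIC))
a=cv2.imread("pics/scene0.png")[120:320,140:460];cv2.imwrite("pics/scenec.png",cv2.resize(a,(800,500),interpolation=cv2.INTER_CUBIC))
```

```text
(no output)
```

View pics/topc.png

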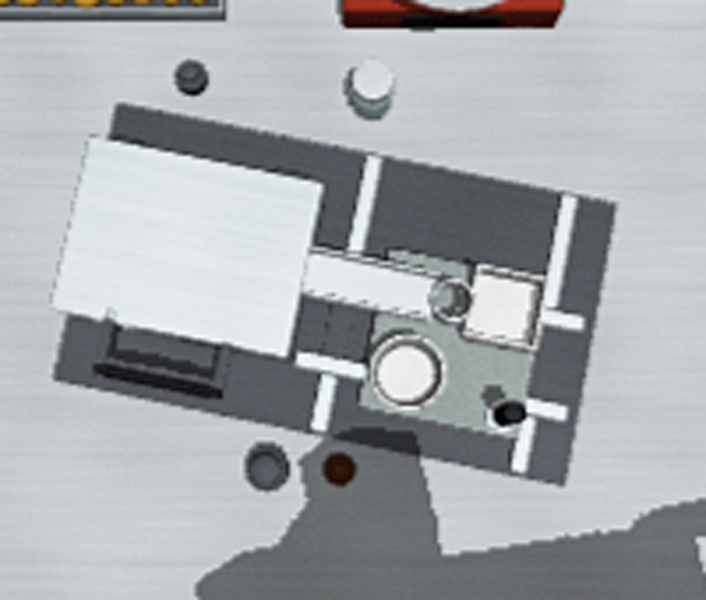

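View pics/scenec.png

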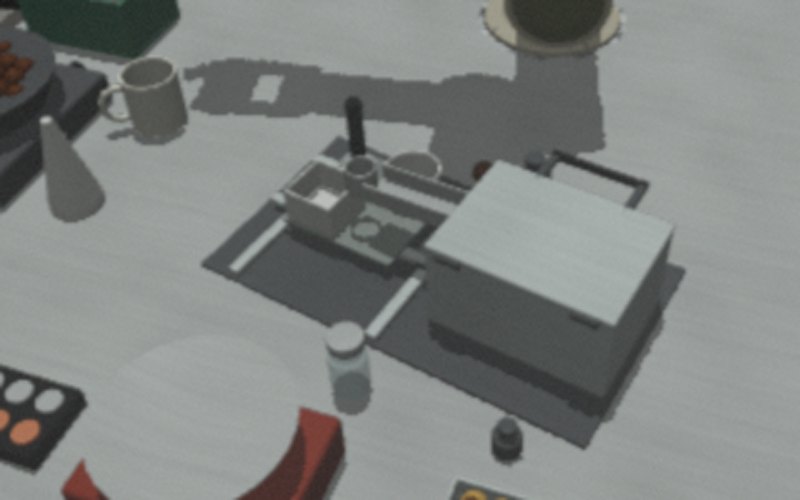

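The view is clear: the box is at upper left, the spout pipe at about (346,205) full-picture, the post top at (365,237), the round cup at (335,225), and the lid bar at (265,227). Next I'll measure the station pose, post and bar.

```bash
cat > meas.py <<'E'
from h import *
from scipy.optimize import least_squares
def top_pts(p):
    w=cloud(p); g=p["pixels"].astype(float).mean(-1); return w,g
if __name__=="__main__":
    print("tips",globals().get("tcp_to_tips"))
    for c in ["top","scene"]:
        p=read_camera(c); w,g=top_pts(p)
        roi=(w[...,0]>.35)&(w[...,0]<.85)&(w[...,1]>-.3)&(w[...,1]<.33)
        # plate
        m=roi&(abs(w[...,2]-.006)<.008)&(g<100)
        n,l,s,_=cv2.connectedComponentsWithStats(m.astype(np.uint8))
        k=[i for i in range(1,n) if s[i,4]>150]; q=w[np.isin(l,k)][:,:2]
        print(c,len(q),cv2.minAreaRect((q*1000).astype(np.float32)))
        # lid top plane: light lid
        m=roi&(w[...,2]>.115)&(w[...,1]>0.02); q=w[m]
        print(" lid z",np.median(q[:,2]),cv2.minAreaRect((q[:,:2]*1000).astype(np.float32)))
        b=roi&(g<60)&(w[...,2]>.11)&(w[...,1]>.05)&(w[...,0]<.56); q=w[b]; print(" bar",len(q),np.median(q,0) if len(q) else 0,cv2.minAreaRect((q[:,:2]*1000).astype(np.float32)) if len(q) else 0)
        b=roi&(g<60)&(w[...,2]>.12)&(w[...,1]<-.05); q=w[b]; print(" post",len(q),q.mean(0), q.min(0),q.max(0))
        b=roi&(w[...,2]>.062)&(w[...,2]<.082)&(w[...,1]<-.03); q=w[b]; print(" rims",len(q))
        b=roi&(w[...,2]>.1)&(w[...,1]<-.04)&(g>60); q=w[b]; print(" trough/pipe",len(q),q.mean(0),cv2.minAreaRect((q[:,:2]*1000).astype(np.float32)))
E
python3 meas.py; python3 -c "
import plant;print([x for x in dir(plant) if x[0]!='_'])
try: print(plant.tcp_to_tips)
except Exception as e: print(e)"
```

```text
tips 0.025
top 4617 ((595.8475952148438, 15.0584716796875), (516.7567749023438, 291.7047424316406), 78.19314575195312)
 lid z 0.1278878556660162 ((602.2366333007812, 143.7992401123047), (250.2247314453125, 221.5947723388672), 77.59306335449219)
 bar 134 [0.50387341 0.17626521 0.12887476] ((502.7457580566406, 175.00711059570312), (43.999141693115234, 116.70881652832031), 7.99877405166626)
 post 34 [ 0.47281298 -0.14417689  0.12923237] [ 0.46494923 -0.15435556  0.12288513] [ 0.48082819 -0.1351486   0.13569508]
 rims 176
 trough/pipe 83 [ 0.57654918 -0.08091913  0.11545948] ((547.5517578125, -106.02729797363281), (178.13746643066406, 60.9315185546875), 47.616722106933594)
scene 4883 ((549.6366577148438, 29.6480712890625), (524.5375366210938, 397.1063232421875), 78.31875610351562)
 lid z 0.12798776420251723 ((602.8032836914062, 143.245849609375), (250.4416046142578, 223.66465759277344), 78.13705444335938)
 bar 72 [0.50656771 0.17718554 0.12746429] ((506.4218444824219, 177.48980712890625), (106.62699127197266, 7.583297252655029), 76.98372650146484)
 post 29 [ 0.47880891 -0.14311916  0.1275512 ] [ 0.46702714 -0.15171805  0.12099165] [ 0.48661523 -0.13614606  0.1319956 ]
 rims 309
 trough/pipe 245 [ 0.5769383  -0.08127201  0.11110772] ((547.6849975585938, -104.66044616699219), (181.72474670410156, 63.914527893066406), 44.792747497558594)
['Unreachable', 'finish_job', 'get_state', 'masks_of', 'read_camera', 'tcp_to_tips']
0.025
```

Run:
```python
from h import *
for c,(x0,y0,x1,y1) in {"top":(318,185,382,245),"scene":(245,150,325,225)}.items():
    p=read_camera(c); a=p["pixels"][y0:y1,x0:x1,::-1]
    a=cv2.resize(a,None,fx=9 if c=="top" else 8,fy=9 if c=="top" else 8,interpolation=cv2.INTER_CUBIC);cv2.imwrite(f"pics/z_{c}.png",a)
    # predicted points overlay using plate-centre hypothesis
```

```text
(no output)
```

View pics/z_top.png

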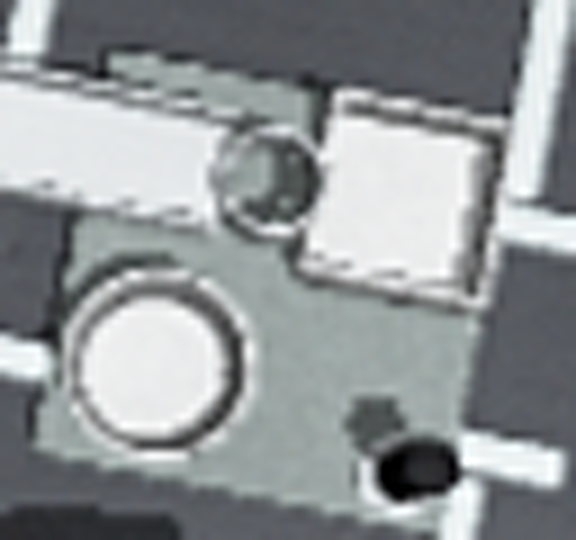

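View pics/z_scene.png

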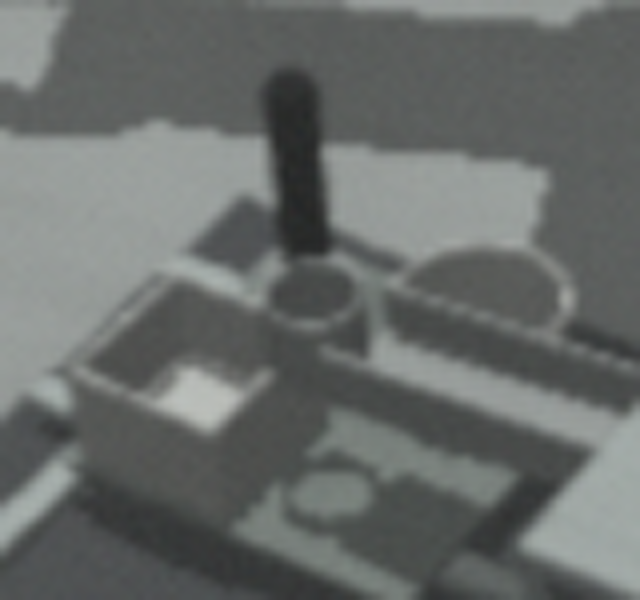

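Zoom positions: top view (9x) pipe mouth at (268,180), cup rim (156,359), tub rim (406,198), post top ~(430,467). Scene view (8x): pipe (314,293), post top ~(290,83).

Run:
```python
from h import *
yaw=np.radians(-11.75); R=np.array([[np.cos(yaw),-np.sin(yaw)],[np.sin(yaw),np.cos(yaw)]])
P={}
for c,s,o,L in [("top",9,(318,185),dict(pipe=(268,180,.119),cup=(156,359,.075),tub=(406.5,197.5,.075),post=(430,467,.13))),
              ("scene",8,(245,150),dict(pipe=(314,293,.119),post=(290,86,.13)))]:
    p=read_camera(c)
    for k,(u,v,z) in L.items():
        P[c,k]=ray(p,((u+.5)/s-.5+o[0],(v+.5)/s-.5+o[1]),z); print(c,k,P[c,k].round(4))
a=P["top","cup"][:2]
print("cup->tub",(R.T@(P["top","tub"][:2]-a)).round(4),"cup->post",(R.T@(P["top","post"][:2]-a)).round(4),"cup->pipe",(R.T@(P["top","pipe"][:2]-a)).round(4))
print("pipe->post scene",(R.T@(P["scene","post"]-P["scene","pipe"])[:2]).round(4))
sp=(P["top","pipe"]+P["scene","pipe"])[:2]/2
org=sp-R@[.03,-.12]; print("origin",org,"bar pred",org+R@[-.1,.13],"-106:",org+R@[-.106,.13])
print("Rx",R[:,0],"Ry",R[:,1])
```

```text
top pipe [ 0.5767 -0.0906  0.119 ]
top cup [ 0.515  -0.0518  0.075 ]
top tub [ 0.575  -0.1459  0.075 ]
top post [ 0.4731 -0.1457  0.13  ]
scene pipe [ 0.5774 -0.0909  0.119 ]
scene post [ 0.4756 -0.1435  0.13  ]
cup->tub [ 0.0779 -0.0798] cup->post [-0.0219 -0.1004] cup->pipe [ 0.0684 -0.0254]
pipe->post scene [-0.089  -0.0723]
origin [0.57214447 0.0328444 ] bar pred [0.50071335 0.18048449] -106: [0.49483908 0.18170634]
Rx [ 0.97904547 -0.20364175] Ry [0.20364175 0.97904547]
```

```bash
python3 -m crank '[0,0,0,-7.4,0,0,0,-7.4,0,0,0,-7.4,0,0,0,-7.4,0,0,0,-7.4,0,0,0,-7.4,0,0,0,-7.4]' 1
cat > where.py <<'E'
from h import *
import sys
from scipy.spatial.transform import Rotation as Ro
s=get_state(); M=Ro.from_quat(s["ee_rot"]).as_matrix()
print("t",s["time_s"],"tcp",s["eef_pos"].round(4),"toolx deg",np.degrees(np.arctan2(M[1,0],M[0,0])).round(2),"z",M[:,2].round(3),"F",s["wrist_force"].round(2),"op",round(s["opening"],4),"j",s["joint_pos"].round(2))
if len(sys.argv)>1:
    t=np.array([float(v) for v in sys.argv[1:4]]); print("to go (tool mm)",(M.T@(t-s["eef_pos"])*1000).round(1))
E
python3 where.py .4743 -.1447 .2
```

```text
time_s: 2.4
eef_pos: [0.2348, -0.4696, 0.2563]
ee_rot: [0.764, 0.645, -0.0, 0.0]
wrist_force: [0.9, -0.0, -0.1]
opening: 0.0855
t 2.4 tcp [ 0.2348 -0.4696  0.2563] toolx deg 80.35 z [-0. -0. -1.] F [ 0.91 -0.   -0.12] op 0.0855 j [-1.33  0.31  1.5  -0.    1.33 -1.16]
to go (tool mm) [360.4 181.6  56.3]
```

```bash
python3 -m crank '[0,0,0,2.1,36,17,5,0,36,17,5,0,36,17,5,0,36,17,5,0,36,17,5,0,36,17,5,0,36,17,5,0,36,17,5,0,36,17,5,0,36,17,5,0]'; python3 where.py .4743 -.1447 .2
```

```text
time_s: 3.5
eef_pos: [0.4806, -0.1431, 0.205]
ee_rot: [0.777, 0.629, -0.0, 0.002]
wrist_force: [1.2, -0.4, 1.0]
opening: 0.0853
t 3.5 tcp [ 0.4806 -0.1431  0.205 ] toolx deg 77.94 z [ 0.002 -0.004 -1.   ] F [ 1.22 -0.43  0.96] op 0.0853 j [-0.52  0.31  1.65 -0.    1.18 -0.31]
to go (tool mm) [-2.8 -5.8  4.9]
```

```bash
python3 -m crank '[-3,-6,15,0,0,0,30,0,0,0,30,0,0,0,15,0,0,0,0,0]'; python3 where.py .4743 -.1447 .114
python3 - <<'E'
from h import *
p=read_camera("wrist");save(p,"w1.png")
E
```

```text
time_s: 4.0
eef_pos: [0.4772, -0.1401, 0.1121]
ee_rot: [0.775, 0.632, 0.0, 0.003]
wrist_force: [-0.3, 0.8, -0.4]
opening: 0.0858
t 4.0 tcp [ 0.4772 -0.1401  0.1121] toolx deg 78.44 z [ 0.005 -0.004 -1.   ] F [-0.34  0.8  -0.4 ] op 0.0858 j [-0.52  0.42  1.76 -0.    0.95 -0.32]
to go (tool mm) [-5.1 -1.9 -1.9]
```

View pics/w1.png

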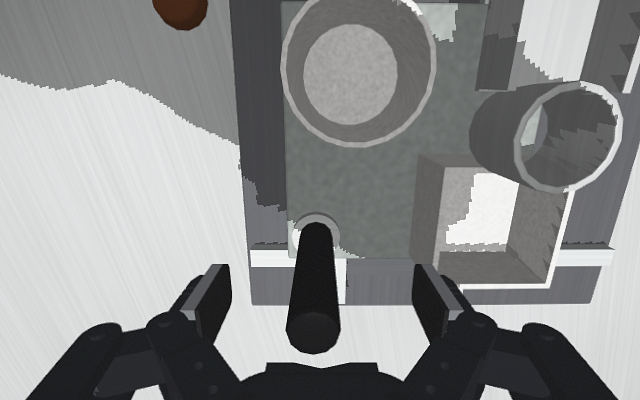

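The post stands between the pads, with its top at (313,333). I'll shift 5 mm and close.

```bash
python3 -m crank '[-5,-2,0,0,0,0,0,0]'; python3 -m crank '[0,0,0,0,0,0,0,0,0,0,0,0,0,0,0,0,0,0,0,0,0,0,0,0,0,0,0,0,0,0,0,0]' 0; python3 where.py .537 -.1845 .1121
python3 - <<'E'
from h import *
p=read_camera("wrist");save(p,"w2.png")
for n,z in []: pass
E
```

```text
time_s: 4.25
eef_pos: [0.4751, -0.1456, 0.1148]
ee_rot: [0.775, 0.632, 0.001, 0.005]
wrist_force: [0.3, -0.1, -0.1]
opening: 0.0853
time_s: 5.05
eef_pos: [0.4757, -0.1464, 0.1172]
ee_rot: [0.775, 0.632, 0.001, 0.007]
wrist_force: [0.7, -0.8, 0.7]
opening: 0.0203
t 5.05 tcp [ 0.4757 -0.1464  0.1172] toolx deg 78.43 z [ 0.011 -0.008 -1.   ] F [ 0.69 -0.84  0.72] op 0.0203 j [-0.53  0.41  1.76 -0.    0.96 -0.33]
to go (tool mm) [-25.   67.6   6.1]
```

View pics/w2.png

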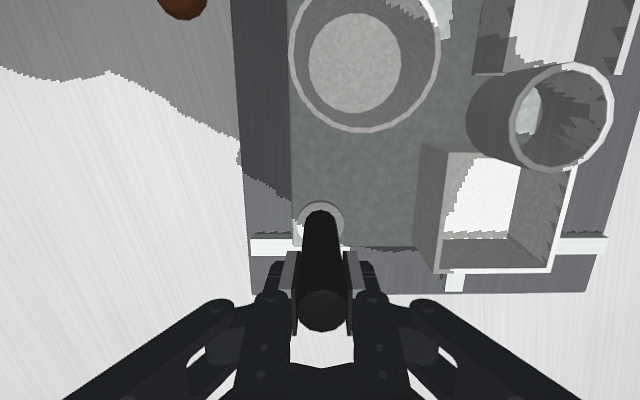

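```bash
python3 -m crank '[-4,11,1,0,-4,11,1,0,-4,11,1,0,-4,11,1,0,-4,11,1,0,-4,10,1,0,0,0,0,0]'; python3 where.py .537 -.1845 .1121
```

```text
time_s: 5.8
eef_pos: [0.5372, -0.1832, 0.1173]
ee_rot: [0.774, 0.633, 0.002, 0.007]
wrist_force: [2.3, -1.5, -1.1]
opening: 0.0207
t 5.8 tcp [ 0.5372 -0.1832  0.1173] toolx deg 78.49 z [ 0.012 -0.008 -1.   ] F [ 2.3  -1.5  -1.12] op 0.0207 j [-0.53  0.54  1.55 -0.    1.04 -0.33]
to go (tool mm) [-1.3  0.   5.2]
```

Run:
```python
from h import *
yaw=np.radians(-11.75); R=np.array([[np.cos(yaw),-np.sin(yaw)],[np.sin(yaw),np.cos(yaw)]])
sp=np.array([.577,-.0907])
a=np.linspace(0,2*np.pi,60); circ=lambda c,r,z: np.c_[c[0]+r*np.cos(a),c[1]+r*np.sin(a),0*a+z]
o=[]
for c,(x0,y0,x1,y1) in {"top":(318,175,382,235),"scene":(245,150,325,225)}.items():
    p=read_camera(c); s=8; im=cv2.resize(p["pixels"][y0:y1,x0:x1,::-1],None,fx=s,fy=s,interpolation=cv2.INTER_CUBIC)
    for q,col in [(circ(sp,.036,.075),(0,0,255)),(circ(sp,.02,.119),(0,255,0))]:
        u=((proj(p,q)-[x0,y0]+.5)*s-.5); cv2.polylines(im,[np.round(u).astype(int)],True,col,1)
    cv2.imwrite(f"pics/c1_{c}.png",im)
p=read_camera("wrist");save(p,"w3.png")
```

```text
(no output)
```

View pics/c1_top.png

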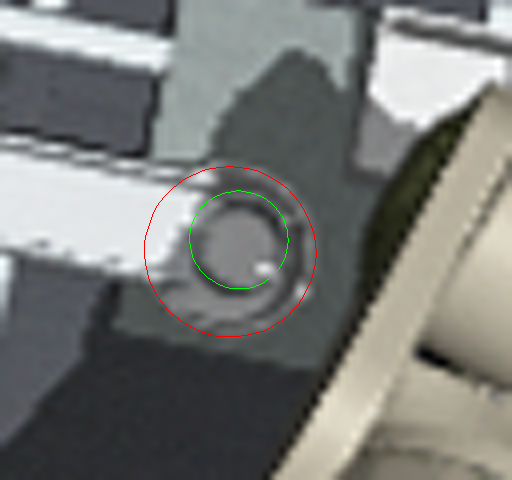

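View pics/c1_scene.png

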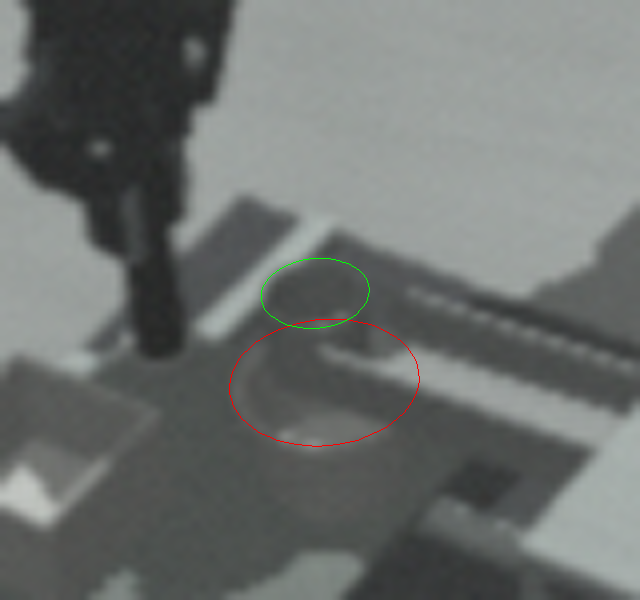

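Overlay and visible rim agree within about 2-3 mm. I'll nudge 2 mm and then dwell.

```bash
python3 -m crank '[-2,0,1,0,0,0,0,0,0,0,0,0,0,0,0,0,0,0,0,0,0,0,0,0,0,0,0,0,0,0,0,0,0,0,0,0,0,0,0,0,0,0,0,0,0,0,0,0]';python3 where.py .537 -.1845 .1121; python3 -m crank '[0,0,0,0,0,0,0,0,0,0,0,0,0,0,0,0,0,0,0,0,0,0,0,0,0,0,0,0,0,0,0,0,0,0,0,0,0,0,0,0,0,0,0,0,0,0,0,0]';python3 where.py .537 -.1845 .1121
```

```text
time_s: 7.15
eef_pos: [0.5352, -0.1841, 0.1172]
ee_rot: [0.774, 0.633, 0.002, 0.007]
wrist_force: [1.2, -2.4, 2.1]
opening: 0.0207
t 7.15 tcp [ 0.5352 -0.1841  0.1172] toolx deg 78.51 z [ 0.012 -0.008 -1.   ] F [ 1.25 -2.36  2.09] op 0.0207 j [-0.54  0.54  1.55 -0.    1.04 -0.34]
to go (tool mm) [0.  1.7 5.1]
time_s: 8.35
eef_pos: [0.5352, -0.1841, 0.1172]
ee_rot: [0.774, 0.633, 0.002, 0.007]
wrist_force: [0.5, 0.1, 2.2]
opening: 0.0207
t 8.35 tcp [ 0.5352 -0.1841  0.1172] toolx deg 78.51 z [ 0.012 -0.008 -1.   ] F [0.5  0.07 2.2 ] op 0.0207 j [-0.54  0.54  1.55 -0.    1.04 -0.34]
to go (tool mm) [-0.   1.7  5.1]
```

View pics/w3.png

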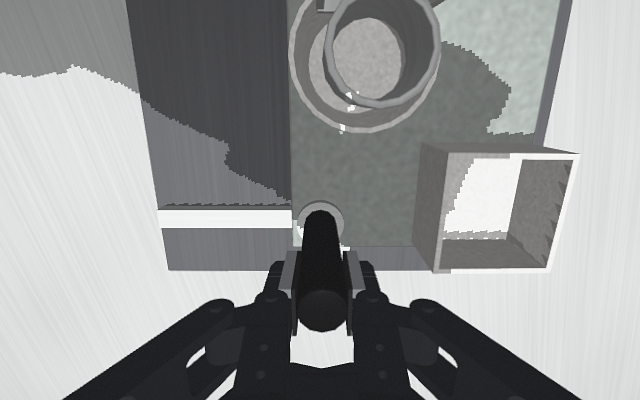

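Run:
```python
from h import *
p=read_camera("wrist");save(p,"w4.png")
a=p["pixels"][0:150,270:460,::-1];cv2.imwrite("pics/w4z.png",cv2.resize(a,None,fx=4,fy=4,interpolation=cv2.INTER_CUBIC))
```

```text
(no output)
```

View pics/w4z.png

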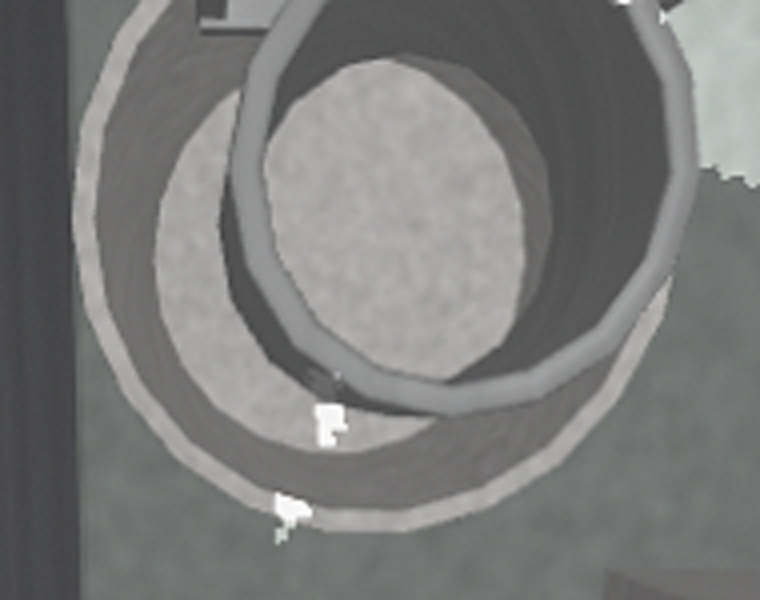

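The wrist view puts the cup within about 4 mm of the pipe, with the cup rim centre at zoom (374,230) and the pipe's lower end at about (391,242). It has stood there over 2 s, so I'll slide on to the tub.

```bash
python3 -m crank '[10,-10,1,0,10,-10,1,0,10,-10,1,0,10,-10,1,0,10,-10,1,0,10,-10,1,0,10,-10,1,0,7,-8,1,0,0,0,0,0,0,0,0,0]';python3 where.py .475 -.091 .1121
python3 - <<'E'
from h import *
yaw=np.radians(-11.75); R=np.array([[np.cos(yaw),-np.sin(yaw)],[np.sin(yaw),np.cos(yaw)]])
sp=np.array([.577,-.0907])
p=read_camera("wrist");save(p,"w5.png")
E
```

```text
time_s: 9.4
eef_pos: [0.4766, -0.0937, 0.1172]
ee_rot: [0.775, 0.632, 0.004, 0.015]
wrist_force: [1.9, -1.4, 1.9]
opening: 0.021
t 9.4 tcp [ 0.4766 -0.0937  0.1172] toolx deg 78.45 z [ 0.026 -0.018 -0.999] F [ 1.86 -1.43  1.89] op 0.021 j [-0.43  0.38  1.81 -0.01  0.92 -0.23]
to go (tool mm) [ 2.4 -2.2  5. ]
```

View pics/w5.png

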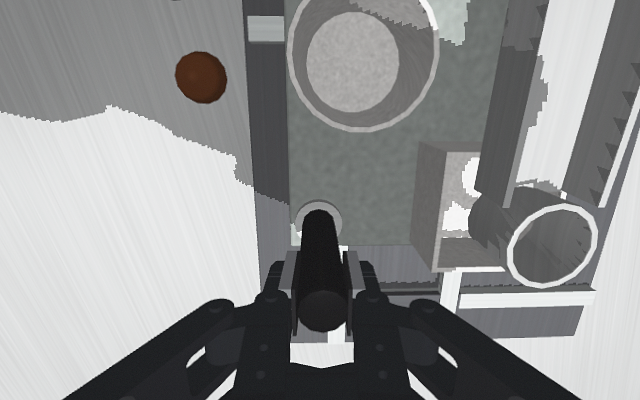

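```bash
cat > ov.py <<'E'
from h import *
import sys
yaw=np.radians(-11.75); R=np.array([[np.cos(yaw),-np.sin(yaw)],[np.sin(yaw),np.cos(yaw)]])
sp=np.array([.577,-.0907])
a=np.linspace(0,2*np.pi,60); circ=lambda c,r,z: np.c_[c[0]+r*np.cos(a),c[1]+r*np.sin(a),0*a+z]
sq=np.array([[1,1],[1,-1],[-1,-1],[-1,1]])*.035
tub=np.c_[sp+sq@R.T,np.full(4,.075)]
for c,(x0,y0,x1,y1) in {"wrist":(400,120,620,300),"scene":(245,150,325,225),"top":(308,165,382,240)}.items():
    p=read_camera(c); s={"wrist":3,"scene":8,"top":8}[c]; im=cv2.resize(p["pixels"][y0:y1,x0:x1,::-1],None,fx=s,fy=s,interpolation=cv2.INTER_CUBIC)
    for q,col in [(tub,(0,0,255)),(circ(sp,.02,.119),(0,255,0)),(circ(sp,.02,.083),(255,0,0)),(circ(sp+R@[-.08,.08],.036,.075),(0,0,255))]:
        u=((proj(p,q)-[x0,y0]+.5)*s-.5); cv2.polylines(im,[np.round(u).astype(int)],True,col,1)
    cv2.imwrite(f"pics/{sys.argv[1]}_{c}.png",im)
E
python3 ov.py t1
```

```text
(no output)
```

View pics/t1_wrist.png

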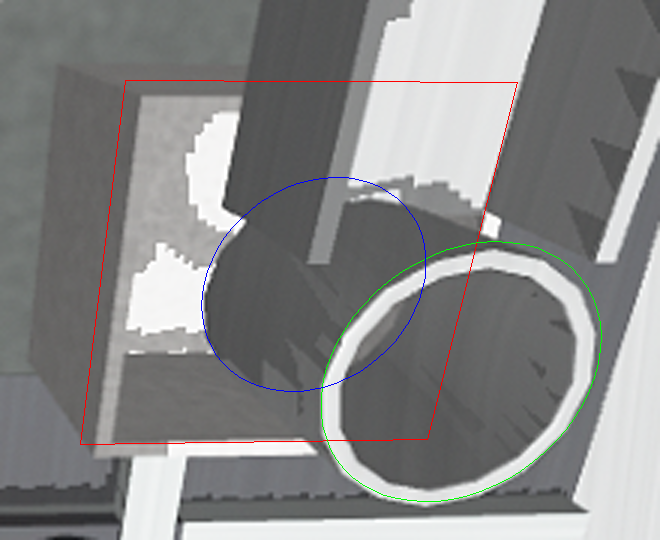

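View pics/t1_scene.png

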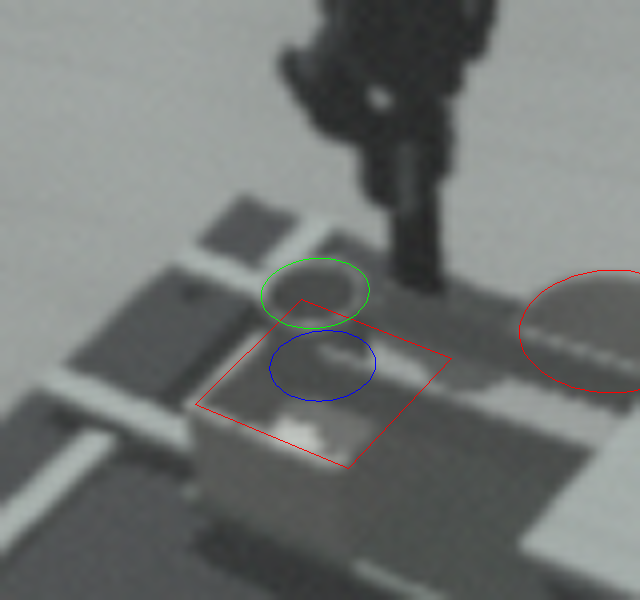

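View pics/t1_top.png

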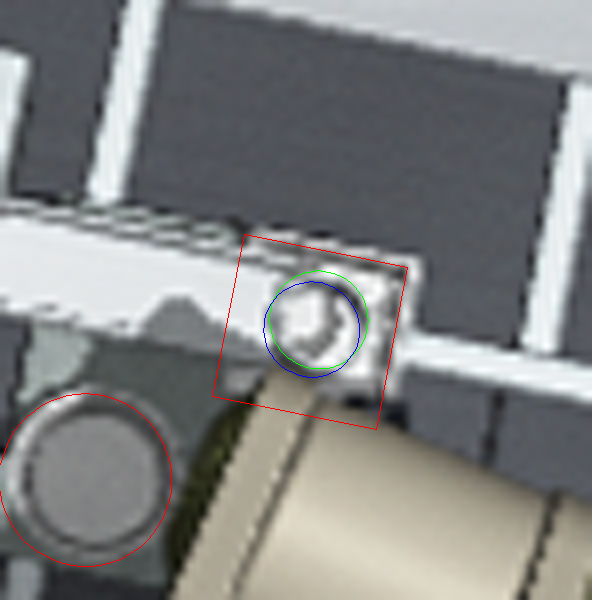

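Wrist and top overlays both put the tub about 3 mm toward -y. A small nudge, then I'll release.

```bash
python3 -m crank '[3,-1,0,0,0,0,0,0,0,0,0,0]';python3 where.py .475 -.091 .1121; python3 -m crank '[0,0,0,0,0,0,0,0,0,0,0,0,0,0,0,0,0,0,0,0,0,0,0,0]' 1;python3 where.py .475 -.091 .1121;python3 ov.py t2
```

```text
time_s: 9.9
eef_pos: [0.4761, -0.0907, 0.1172]
ee_rot: [0.775, 0.632, 0.004, 0.014]
wrist_force: [1.6, -1.9, 5.3]
opening: 0.0205
t 9.9 tcp [ 0.4761 -0.0907  0.1172] toolx deg 78.39 z [ 0.024 -0.016 -1.   ] F [ 1.58 -1.94  5.31] op 0.0205 j [-0.43  0.38  1.81 -0.01  0.93 -0.22]
to go (tool mm) [-0.5 -1.2  5. ]
time_s: 10.5
eef_pos: [0.4769, -0.0911, 0.1163]
ee_rot: [0.775, 0.632, 0.005, 0.015]
wrist_force: [-0.2, -0.1, 0.6]
opening: 0.0855
t 10.5 tcp [ 0.4769 -0.0911  0.1163] toolx deg 78.36 z [ 0.026 -0.017 -1.   ] F [-0.2  -0.08  0.58] op 0.0855 j [-0.43  0.38  1.81 -0.01  0.92 -0.22]
to go (tool mm) [-0.3 -2.   4.2]
```

View pics/t2_wrist.png

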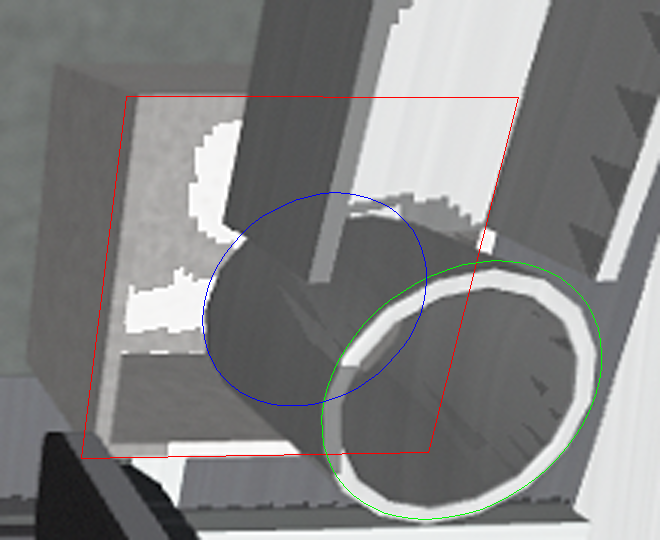

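View pics/t2_top.png

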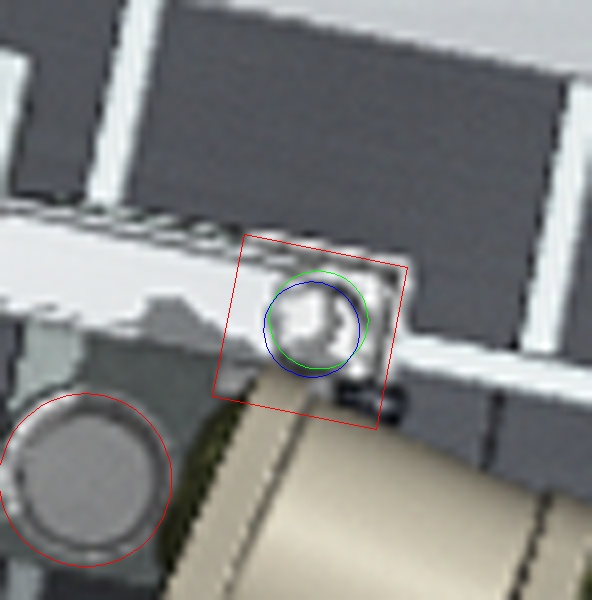

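The tub rim matches the red prediction within about 2 mm and the fingers are off the post. I'll retreat up and go to the lid bar.

```bash
python3 -m crank '[0,0,-20,0,0,0,-30,0,0,0,-30,0,0,0,-30,0,0,0,-10,0]' ;python3 where.py .503 .179 .2
```

```text
time_s: 11.15
eef_pos: [0.4727, -0.0887, 0.2389]
ee_rot: [0.775, 0.632, 0.004, 0.013]
wrist_force: [0.0, -0.1, 0.3]
opening: 0.0853
t 11.15 tcp [ 0.4727 -0.0887  0.2389] toolx deg 78.35 z [ 0.022 -0.015 -1.   ] F [ 0.03 -0.12  0.28] op 0.0853 j [-0.43  0.22  1.67 -0.    1.23 -0.22]
to go (tool mm) [268.6 -25.3  35.6]
```

```bash
python3 -m crank '[40,-4,3,0,40,-4,3,0,40,-4,3,0,40,-4,3,0,40,-4,3,0,40,-4,3,0,28,-3,3,0,0,0,0,0]' 0.5;python3 where.py .503 .179 .2
python3 - <<'E'
from h import *
p=read_camera("wrist");save(p,"b1.png")
w=cloud(p);g=p["pixels"].mean(-1)
b=(g<60)&(abs(w[...,2]-.127)<.012)&(w[...,1]>.08)&(w[...,0]<.58)
q=w[b];print(len(q),np.median(q,0) if len(q) else 0)
for o in [dict(c=(.503,.179,.124))]:
    print(proj(p,o["c"]))
p=read_camera("top"); w=cloud(p)
print(np.nanmedian(w[180:200,265:275].reshape(-1,3),0))
E
```

```text
time_s: 11.95
eef_pos: [0.5013, 0.188, 0.2086]
ee_rot: [0.776, 0.63, 0.002, 0.012]
wrist_force: [-0.8, -0.1, 0.1]
opening: 0.0426
t 11.95 tcp [0.5013 0.188  0.2086] toolx deg 78.12 z [ 0.019 -0.017 -1.   ] F [-0.8  -0.08  0.06] op 0.0426 j [ 0.15  0.37  1.55 -0.02  1.21  0.36]
to go (tool mm) [-8.4  3.4  8.8]
2952 [0.50492796 0.18665083 0.12913731]
[[322.95530699 234.11756244]]
[0.62555643 0.16204911 0.12744775]
```

View pics/b1.png

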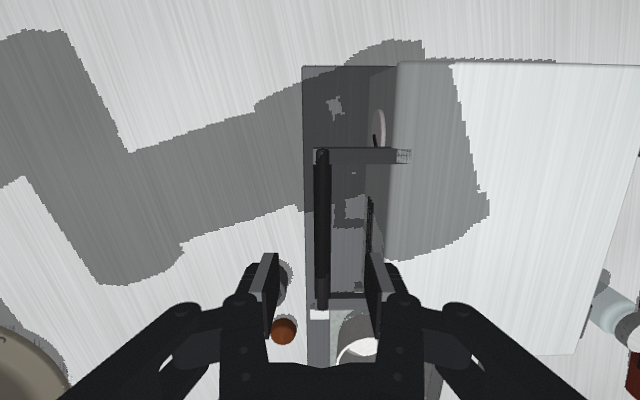

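The bar runs from (322,150) to (320,308) and lies between the jaws as predicted. I'll descend and grip.

```bash
python3 -m crank '[-7,2,10,0,0,0,25,0,0,0,25,0,0,0,16,0,0,0,0,0]';python3 where.py .503 .179 .131
```

```text
time_s: 12.55
eef_pos: [0.5036, 0.1693, 0.1285]
ee_rot: [0.779, 0.626, 0.002, 0.013]
wrist_force: [0.2, 0.2, 0.2]
opening: 0.0427
t 12.55 tcp [0.5036 0.1693 0.1285] toolx deg 77.58 z [ 0.019 -0.019 -1.   ] F [0.2  0.21 0.19] op 0.0427 j [ 0.11  0.46  1.65 -0.02  1.02  0.34]
to go (tool mm) [ 9.3 -2.6 -2.7]
```

```bash
python3 -m crank '[7,-1,0,0,0,0,0,0]';python3 -m crank '[0,0,0,0,0,0,0,0,0,0,0,0,0,0,0,0,0,0,0,0,0,0,0,0]' 0;python3 where.py .503 .179 .131
python3 - <<'E'
from h import *
p=read_camera("wrist");save(p,"b2.png")
E
```

```text
time_s: 12.75
eef_pos: [0.5046, 0.1751, 0.129]
ee_rot: [0.78, 0.625, 0.002, 0.013]
wrist_force: [-0.5, -0.7, 0.2]
opening: 0.0429
time_s: 13.35
eef_pos: [0.501, 0.176, 0.1307]
ee_rot: [0.78, 0.626, -0.001, 0.01]
wrist_force: [-0.3, -0.3, -3.0]
opening: 0.0101
t 13.35 tcp [0.501  0.176  0.1307] toolx deg 77.53 z [ 0.011 -0.018 -1.   ] F [-0.28 -0.3  -2.97] op 0.0101 j [ 0.13  0.46  1.64 -0.02  1.03  0.35]
to go (tool mm) [ 3.4  1.3 -0.4]
```

View pics/b2.png

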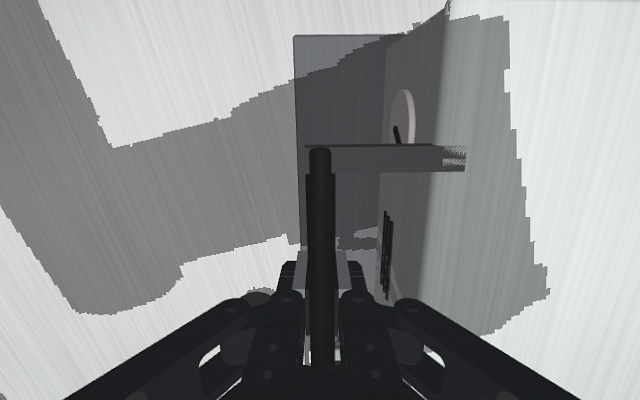

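```bash
python3 -m crank '[0,0,-9,0,0,1,-9,0,0,1,-9,0,0,1,-9,0,0,2,-9,0,0,2,-9,0,0,3,-9,0,0,3,-9,0,0,3,-8,0,0,4,-8,0,0,0,0,0]'
cat > lid.py <<'E'
from h import *
from scipy.spatial.transform import Rotation as Ro
s=get_state(); M=Ro.from_quat(s["ee_rot"]).as_matrix()
g=s["eef_pos"]+.006*M[:,2]
ux=np.array([.97905,-.20364]); b0=np.array([.501,.176])+.006*np.array([.011,-.018])
d=(g[:2]-b0)@ux; h=g[2]-.1247
print("d",d*1000,"h",h*1000,"angle by tcp",np.degrees(np.arctan2(h,.21-d)),"r",np.hypot(h,.21-d), "lateral",(g[:2]-b0)@[.20364,.97905],"F",s["wrist_force"].round(1),"op",s["opening"],"t",s["time_s"],M[:,2].round(3))
E
python3 lid.py
```

```text
time_s: 14.5
eef_pos: [0.5232, 0.1714, 0.2281]
ee_rot: [0.78, 0.626, 0.001, 0.013]
wrist_force: [2.5, -1.7, -4.5]
opening: 0.0101
d 22.767807718251213 h 97.39361917370485 angle by tcp 27.48235101169048 r 0.21104836147760636 lateral -1.778268341270969e-05 F [ 2.5 -1.7 -4.5] op 0.010075381041110111 t 14.5 [ 0.018 -0.02  -1.   ]
```

```bash
python3 -m crank '[0,5,-8,0,0,5,-7,0,0,5,-8,0,0,5,-7,0,0,6,-7,0,0,6,-7,0,0,6,-6,0,0,6,-6,0,0,0,0,0]'; python3 lid.py
python3 - <<'E'
from h import *
p=read_camera("scene"); save(p,"s9.png"); w=cloud(p)
for m in masks_of("lid",p)[:1]:
    q=w[cv2.erode(m["mask"].astype(np.uint8),np.ones((7,7)))>0]; q=q[~np.isnan(q[:,0])]
    q=q[(q[:,0]>.5)&(q[:,1]>.02)]
    c=np.median(q,0); r=q
    for _ in range(6):
        c=r.mean(0); n=np.linalg.svd(r-c,full_matrices=False)[2][2]; e=abs((q-c)@n); r=q[e<max(.004,np.median(e))]
    print(len(q),len(r),"normal",n,"tilt deg",np.degrees(np.arccos(abs(n[2]))))
E
```

```text
time_s: 15.4
eef_pos: [0.5671, 0.1622, 0.2891]
ee_rot: [0.78, 0.626, -0.002, 0.011]
wrist_force: [-0.5, -1.8, -4.5]
opening: 0.0101
d 67.55173249162418 h 158.38911821620093 angle by tcp 48.03316719485783 r 0.21302258491869697 lateral -3.780125461523256e-05 F [-0.5 -1.8 -4.5] op 0.010123099723316174 t 15.4 [ 0.011 -0.02  -1.   ]
4355 4282 normal [-0.7201798   0.1506776  -0.67722767] tilt deg 47.372618931510694
```

View pics/s9.png

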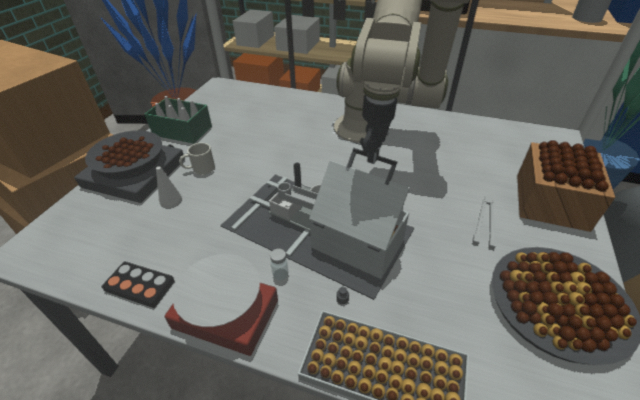

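The scene shows the lid raised, with the gripper on the bar at about (375,155). The plane fit gives 47.4° and the TCP 48.0°, so I'll go 2.4° further.

```bash
python3 -m crank '[0,3,-3,0,0,4,-3,0,0,0,0,0,0,0,0,0,0,0,0,0,0,0,0,0]'; python3 lid.py
python3 - <<'E'
from h import *
p=read_camera("scene"); save(p,"s10.png"); w=cloud(p)
for m in masks_of("lid",p)[:1]:
    q=w[cv2.erode(m["mask"].astype(np.uint8),np.ones((7,7)))>0]; q=q[~np.isnan(q[:,0])]
    q=q[(q[:,0]>.5)&(q[:,1]>.02)]; r=q
    for _ in range(6):
        c=r.mean(0); n=np.linalg.svd(r-c,full_matrices=False)[2][2]; e=abs((q-c)@n); r=q[e<max(.004,np.median(e))]
    print(len(r),"tilt deg",np.degrees(np.arccos(abs(n[2]))))
p=read_camera("top");w=cloud(p)
for l in ["weight_large","chestnut","mug","cone_stack","tongs","weight_small","salt_shaker"]:
    for m in masks_of(l,p)[:1]: print(l,round(m["score"],2),np.nanmedian(w[m["mask"]],0).round(3))
E
python3 ov.py f; python3 lid.py
```

```text
time_s: 16.1
eef_pos: [0.5724, 0.1611, 0.2939]
ee_rot: [0.78, 0.626, -0.004, 0.01]
wrist_force: [-1.1, -1.4, -4.1]
opening: 0.0096
d 72.86352622374393 h 163.157065149204 angle by tcp 49.95233925142171 r 0.21313526303239302 lateral -3.40846886768577e-05 F [-1.1 -1.4 -4.1] op 0.009622753628118267 t 16.1 [ 0.005 -0.021 -1.   ]
4364 tilt deg 49.241207383906335
weight_large 0.46 [ 0.585 -0.029  0.011]
mug 0.85 [ 0.449 -0.49   0.036]
cone_stack 0.74 [ 0.631 -0.469  0.059]
tongs 0.62 [0.425 0.512 0.009]
weight_small 0.31 [0.65  0.094 0.18 ]
salt_shaker 0.73 [0.425 0.504 0.009]
d 72.92369571478953 h 163.17788768043442 angle by tcp 49.96832468230616 r 0.21311249664048346 lateral -3.333917847701957e-05 F [-2.3 -1.6 -4.4] op 0.009742424829895723 t 16.75 [ 0.005 -0.021 -1.   ]
```

View pics/f_top.png

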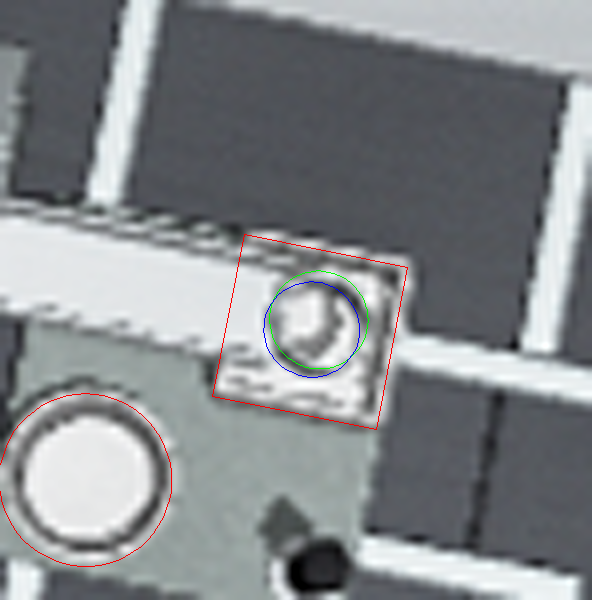

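Tub is centred under the pipe (rim matches the overlay) and the lid is steady at about 49.5°. Handing in.

```bash
python3 -c "
from plant import *
print(finish_job())"
```

```text
the job is handed in; nothing more can be done
None
```

The job is handed in at about 17 s, with the gripper still holding the lid at 50°; no verdict was reported.

- **Round cup:** I gripped the black post and slid the cup under the spout, where it stood for more than 2 s. The wrist picture put it about 4 mm off centre.
- **Square tub:** I slid on until the tub was under the spout, nudged it about 3 mm, and let go of the post. The last top view showed the tub rim within about 2 mm of centred.
- **Lid:** I gripped the bar and raised the lid along its arc. The last checks gave 50.0° from the tool position and 49.2° from a plane fitted to the lid in the camera depth. The tool position barely changed over the next 0.65 s.
- **Bystanders:** The mug and cone stack were found where they started. The tongs came within about 20 mm along their length, which I take to be scatter in detection.
    - **Not confirmed:** The networks did not reliably find the two weights, the chestnut or the salt shaker in the last top picture. The chestnut was missed, and the other three were reported in impossible places. The salt shaker and small weight still showed in the scene picture taken at 48°. I saw no sign of contact with any of them.

The tool ended up tilted about 1 to 2° from vertical, which did no harm.

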